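Index the inspection carousel one station and lock it

TASK

Bring the next disc under the inspection camera: swing the carousel's lock lever fully open, push its table (it has red-capped posts to push by) clockwise seen from above on to the next station until the ratchet drops in, ease it back against the ratchet's stop, then swing the lever fully shut so that the table is locked. Move it on by one station only, and do not knock the light and camera head or the tape, oil bottle and mug standing near.

Things in the scene. Friction and masses are not known exactly. Their poses are not given: they have to be found in the camera images.
- carousel: Fixed hand-indexed inspection carousel: round green cast base 160 mm across, grey lock block in front, steel column behind. Origin on the table's axle, at the bench top, z up. Its -x axis points out of the open front, where the lock lever is; +x points to the column. Directions below are counted counter-clockwise from its +x axis, seen from above.
- table_top (a point): Centre of the aluminium table (160 mm across, top 78 mm above the bench), turning about the carousel's z axis through six stations 60 deg apart, clockwise only, and only with the lock lever open. Between its six posts sit six steel discs (36 mm across, tops up to 96 mm above the bench), screwed down at 50 mm radius. Friction holds it where it is left. This point is fixed.
- push_post (a point): Centre of the top of one of the six upright red-capped posts (15 mm thick, 78 to 131 mm above the bench, 66 mm from the axle, 60 deg apart). Turning by a post takes 2 to 10 N. It starts as the front post at 210 deg: x -57, y -33 mm in the carousel's frame. One station on (clockwise) it stands at 150 deg: x -57, y +33 mm.
- light_head: Flat white-bottomed LED panel (158 x 184 x 24 mm) with the grey camera on it, fixed over the table. Its frame is the carousel's. Underside 225 mm above the bench; it spans x -60 to +98, y -92 to +92 mm, so it covers the posts from above: a tool must come in slanting under the front edge. Camera top 337 mm above the bench.
- lock_lever (a joint): Angle of the lock lever in rad: 0 = fully shut (bolt home in the table), 0.90 = fully open at its stop (bolt drawn). Opens clockwise seen from above, needs about 2 N at the handle, stays where it is left. With the table more than about 1 deg off its station the bolt cannot enter and the lever jams about halfway shut.
- lever_knob (a point): Centre of the top of the lever's upright round black handle: 20 to 25 mm thick, from 100 to 145 mm above the bench, 85 mm from the lever's vertical pivot, which is at x -124, y 0 mm in the carousel's frame. Seen from the pivot it lies at 190 deg when shut, 138 deg when fully open. The steel arm under it is 90 to 100 mm above the bench.
- pawl_knob (a point): Outer end of the black knob of the sprung ratchet pawl, low on the rear right of the base. 127 mm from the axle while the pawl is down behind a tooth, up to 13 mm farther while it rides up the next tooth. It drops with a click when the table is about 4 deg past a station; turned back from there the table stops hard against the pawl exactly at the station.
- tape_roll: Roll of masking tape lying flat, 68 mm across, 19 mm high; origin at the centre of its underside. Leave it alone.
- oil_bottle: Small amber oil bottle, 36 mm across, 92 mm high; origin at the centre of its underside. Leave it alone.
- coffee_mug: White dotted mug, 78 mm across, 93 mm high; origin at the centre of its underside. Leave it alone.

How it is judged:
By the outcome, as a careful person would: the job done as asked, in the order asked, and still so for the second after the job is handed in, with the robot touching nothing.
It also fails if it takes over 67 s, if anything falls off the work surface, if the arm or the gripper's body presses on something with over 40 N, if the wrist force passes 120 N, or if a joint passes its speed limit or range.

ROBOT

A 6-joint arm with a two-finger parallel gripper is mounted at the origin on a cart in front of the work surface, level with it; the furniture and walls round the work are solid. World frame = base frame: x ahead of the robot, y to its left, z up, the work surface at z = 0. Lengths are in m, angles in degrees, forces in N, time in s.
With the tool pointing down it reaches from about 0.35 to 0.775 m from the base axis. Payload 5.5 kg.
Tool frame: the origin (TCP) lies on the front face of the gripper's body, between the roots of the fingers; the fingertips stand 73 mm ahead of it and the grasp point (between the pads) lies r.grasp_offset ahead of it (r.grasp_offset is the distance from the TCP to the grasp point, in m); z points along the fingers, y is the line along which they close (so a half turn about z gives the same grasp; the last joint's range is limited). The gripper opens to 85 mm and grips with 20 to 120 N. Pads are 22 mm wide; open, the fingers measure 114 mm over their backs; the gripper's body (76 mm by 85 mm) begins 54 mm behind the grasp point. The pads swing forward as they close: fully open they stand 13 mm farther back than shut.
Start: joints at [68.148, 17.945, 2.641, 74.691, 0, 82.002], TCP at [0.138, 0.558, 0.304] pointing down, gripper open.
Joint ranges: [-158.12, 158.12], [-49.38, 96.58], [-58.88, 72.47], [-126.05, 133.96], [-84.25, 85.87], [-180, 180]. Speed limits (degrees/s): [147.25, 147.25, 180, 180, 180, 180].

INTERFACE

Orientations are given as a 3x3 rotation matrix whose columns are the frame's x, y, z axes.
In Python, from rig import status, vision, close_job, r gives the robot as it stands.
- The arm moves only by the tool play_rows, never from a script. Its argument "plan" is a list of rows, each a list of 7 numbers: the closure in counts, from 0 (fully open) to 255 (shut), then the shift along the tool's x, y, z in cm, then the turn, a rotation vector about the tool's x, y, z in degrees. In form: [[hand, tx, ty, tz, wx, wy, wz], ...]. A call has 1 to 20 rows; each row is the pose to reach, as a shift and turn from the pose commanded when the call began, along the tool's axes at that moment; what a row does not reach only later rows make up. A row lasts 1/10 s, in which the tool goes at most 50 mm and 8.59 degrees, less where a joint would pass 70% of its speed; a pose out of reach is approached as far as the arm can. A call with a gripper value outside its range is refused whole. The fingers move at their own pace and stop on an object; the grip force is fixed at half the most. Time passes only in rows, so rows that repeat a pose let the fingers close. It gives the time, the measured TCP pose, the force, the opening and the grip force at its end, in the units of the state.
- status.read_state(): the state, without advancing time (a new reading comes with each control period).
- vision.snapshot(name): name is "side" or "top" or "wrist"; returns a dict with "color" (480x640x3 uint8, blue, green, red), "z_map" (480x640 float32, m along the optical axis (not along the pixel's ray), 0 where there is no reading), "intrinsics" (3x3 intrinsics, pixels), "extrinsics" (4x4, takes a point from camera to world coordinates). Camera axes: x right, y down, z forward; pixel columns grow to the right and rows downward; lengths in m; the calibration is good to about 2 mm. A picture is of the moment at which its call begins.
- close_job(): hands the job in; it is judged then, once.
The state is a dict: "time_s": time; "joints": joint angles; "qd": joint speeds; "tau": joint torques, N m; "ee_pos": TCP position; "eef_rot": TCP orientation; "ft_force": force on the tool from outside, world axes, zero at the start; "ft_torque": the same for the moment, N m; "finger_gap": finger opening in m; "gripper_force": force on a finger pad.
Only numpy, scipy, OpenCV 4.12 (cv2) and the standard library are available. Lean on these libraries where they do the work, as an engineer would, in place of code of your own. Each camera call takes 0.05 s, during which the arm holds its last target. There are 200 camera calls.

## Working session

There is one attempt and no reset: what is moved stays moved. The work goes in short steps, Python scripts to look and compute and a tool call to move; the robot and the scene stay as the last step left them, time stands still between calls to the robot, and variables do not carry over. Pictures are saved under pics/ and viewed, at most 10 in all, crops included, and the job is handed in when it is done.

Besides the shell and the picture viewer there is one more tool, called after "Emit:" by a JSON object that holds its "api" and its "payload". play_rows: Moves the arm, as the interface text tells. Its arguments: {"type":"object","properties":{"plan":{"type":"array","items":{"type":"array","items":{"type":"number"}}}},"required":["plan"]}

```bash
mkdir -p pics; ls; python3 - <<'E'
from rig import status, vision, r
import cv2,numpy as np
print(status.read_state(), r.grasp_offset)
for n in ("side","top"):
    d=vision.snapshot(n); cv2.imwrite(f"pics/{n}0.png",d["color"]); np.savez(f"{n}0.npz",**d)
    print(n,d["intrinsics"].round(1).tolist(),d["extrinsics"].round(3).tolist())
E
```

```text
pics
{'time_s': 0.0, 'joints': array([6.81481905e+01, 1.79928468e+01, 2.57532230e+00, 7.46901787e+01,
       5.27863032e-04, 8.20042282e+01]), 'qd': array([-0.02015556,  0.02648219,  0.12331275,  0.02759467, -0.01053809,
        0.00813779]), 'tau': array([-2.62278618e-04, -4.80628395e+01,  2.98530829e+01,  1.96012377e-02,
       -1.29947698e-04,  1.86490303e-05]), 'ee_pos': array([0.13753838, 0.55791037, 0.30297666]), 'eef_rot': array([[-9.70900422e-01,  2.39482502e-01, -7.08216367e-04],
       [ 2.39483397e-01,  9.70898898e-01, -1.74128203e-03],
       [ 2.70599913e-04, -1.86021752e-03, -9.99998233e-01]]), 'ft_force': array([ 0.26590962,  0.73709195, -0.23713911]), 'ft_torque': array([0.02733103, 0.03294307, 0.05192739]), 'gripper_force': 0.0, 'finger_gap': 0.08520851856689743} 0.0539
side [[465.4, 0.0, 323.1], [0.0, 465.4, 242.3], [0.0, 0.0, 1.0]] [[-0.976, -0.134, 0.172, 0.25], [-0.218, 0.627, -0.748, 0.954], [-0.008, -0.767, -0.641, 0.882], [0.0, 0.0, 0.0, 1.0]]
top [[510.8, 0.0, 322.8], [0.0, 510.8, 241.6], [0.0, 0.0, 1.0]] [[0.346, -0.799, 0.492, -0.135], [-0.938, -0.301, 0.171, -0.11], [0.012, -0.52, -0.854, 1.107], [0.0, 0.0, 0.0, 1.0]]
```

View pics/side0.png

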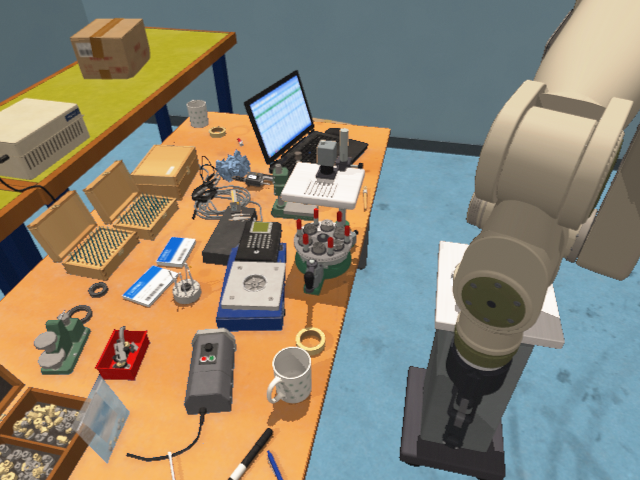

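View pics/top0.png

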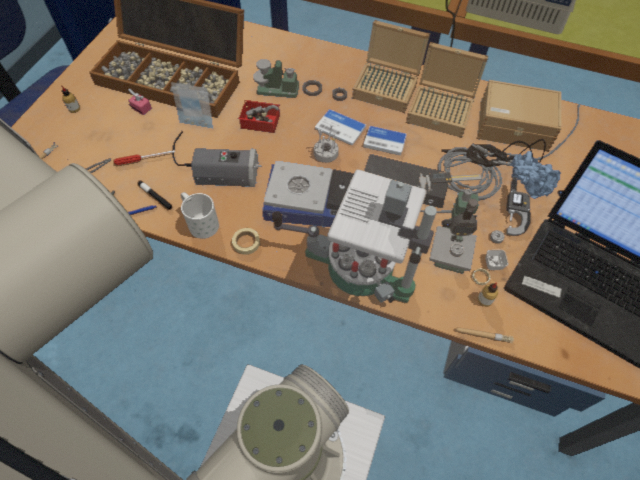

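```bash
python3 - <<'E'
import cv2,numpy as np
s=cv2.imread("pics/side0.png")[165:305,265:385]; t=cv2.imread("pics/top0.png")[165:305,260:440]
cv2.imwrite("pics/c1.png",cv2.resize(s,None,fx=4.2,fy=4.2,interpolation=2))
cv2.imwrite("pics/c2.png",cv2.resize(t,None,fx=4,fy=4,interpolation=2))
E
```

```text
(no output)
```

View pics/c1.png

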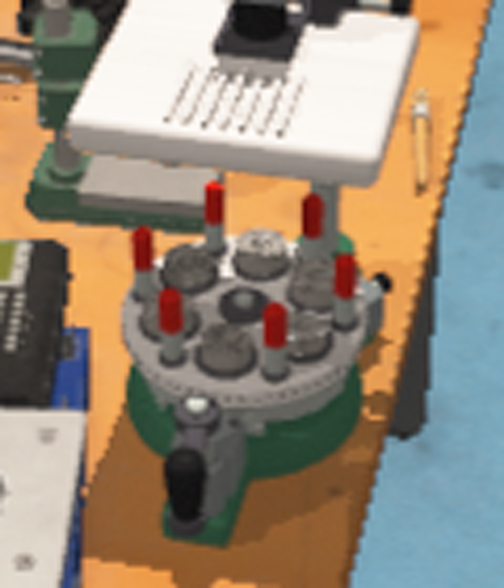

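View pics/c2.png

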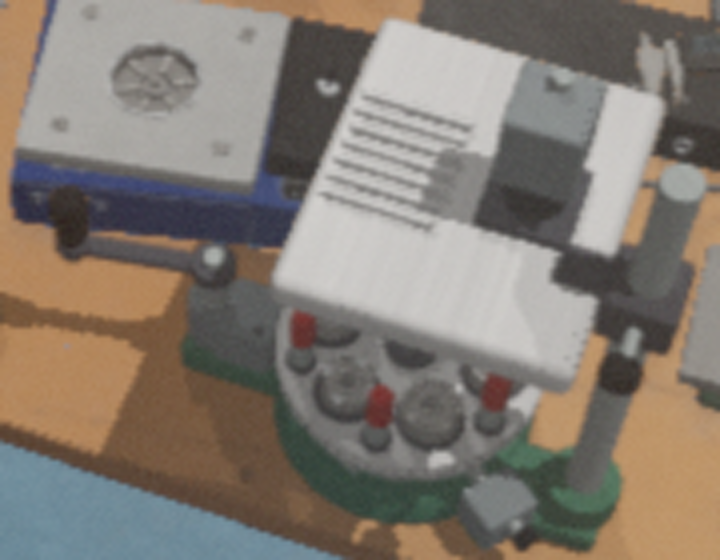

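```bash
cat > fit.py <<'E'
import numpy as np
from scipy.optimize import least_squares
def post(a,z=.131): a=np.radians(a); return [.066*np.cos(a),.066*np.sin(a),z]
def knob(a,z=.145): a=np.radians(a); return [-.124+.085*np.cos(a),.085*np.sin(a),z]
obs={"side":(4.2,(265,165),[(post(210),275,306),(post(150),171,291),(post(90),143,229),(post(30),214,184),(post(330),313,196),(post(270),345,256),(knob(190),186,455),([-.06,.092,.225],70,147),([-.06,-.092,.225],372,184)]),
"top":(4,(260,165),[(post(210),303,313),(post(270),378,389),(post(330),497,376),(knob(190),70,192),([-.06,-.092,.225],275,285),([.098,-.092,.225],575,390)])}
def res(p,ret=False):
    c,s=np.cos(p[2]),np.sin(p[2]);out=[]
    for n,(k,o,l) in obs.items():
        d=np.load(n+"0.npz");K=d["intrinsics"];E=np.linalg.inv(d["extrinsics"])
        for X,u,v in l:
            w=np.array([p[0]+c*X[0]-s*X[1],p[1]+s*X[0]+c*X[1],X[2]+p[3],1])
            q=K@(E@w)[:3];q=q[:2]/q[2]
            out+=list(q-(np.array([u,v])/k+o))
    return np.array(out)
if __name__=="__main__":
    f=least_squares(res,[.4,-.2,-1.6,0],loss="soft_l1")
    print(f.x,np.degrees(f.x[2]));print(res(f.x).reshape(-1,2).round(1).tolist())
    for n in("side","top"):
        d=np.load(n+"0.npz");K=d["intrinsics"];E=d["extrinsics"]
        for nm,(u,v) in {"side":{"mug":(292,356),"tape":(311,333)},"top":{"mug":(200,204),"tape":(245,241),"oil":(487,290),"edge":(260,265)}}[n].items():
            z=d["z_map"][v,u]; print(n,nm,(E@np.r_[np.linalg.inv(K)@[u,v,1]*z,1])[:3].round(3))
E
python3 fit.py
```

```text
[ 4.70292227e-01 -1.11998346e-03 -1.56944986e+00  1.34896005e-04] -89.92285303284814
[[0.3, -0.3], [-0.1, -0.1], [-0.2, -0.1], [-0.2, -0.1], [-0.2, -0.0], [0.4, -0.2], [0.2, -0.8], [-0.8, 2.0], [1.2, 2.3], [0.8, -1.4], [1.7, -0.5], [1.4, -1.5], [-0.3, -0.6], [-1.5, 4.3], [-1.2, 2.1]]
side mug [0.453 0.38  0.063]
side tape [0.44  0.27  0.009]
top mug [0.47  0.432 0.047]
top tape [ 0.435  0.297 -0.001]
top oil [ 0.484 -0.297  0.052]
top edge [ 0.387  0.234 -0.005]
```

```bash
cat > h.py <<'E'
import numpy as np,sys,json
from scipy.spatial.transform import Rotation as R
def yz(y,z):
    y,z=np.array(y,float),np.array(z,float);z/=np.linalg.norm(z);y-=z*(y@z);y/=np.linalg.norm(y)
    return np.c_[np.cross(y,z),y,z]
def rel(cur,tg):
    (p,M),(q,N)=cur,tg
    return np.r_[(M.T@(np.array(q)-p))*100,R.from_matrix(M.T@N).as_rotvec(degrees=True)].round(2).tolist()
def app(cur,row):  # row without hand
    p,M=cur;return p+M@np.array(row[:3])/100, M@R.from_rotvec(row[3:],degrees=True).as_matrix()
C=np.array([.4703,-.0011]);YAW=-89.92
def kn(a):  # lever angle dir (carousel deg) -> world knob xy
    t=np.radians(YAW);p=np.array([-.124+.085*np.cos(np.radians(a)),.085*np.sin(np.radians(a))])
    return C+np.array([[np.cos(t),-np.sin(t)],[np.sin(t),np.cos(t)]])@p
def knpose(a,z,roll=None):
    r=np.radians((a if roll is None else roll)+YAW-90);q=kn(a);return np.r_[q,z],yz([np.cos(r),np.sin(r),0],[0,0,-1])
S0=(np.array([.138,.558,.304]),yz([.2395,.9709,0],[0,0,-1]))
E
python3 - <<'E'
import numpy as np
from h import *
d=np.load("top0.npz");v,u=np.mgrid[:480,:640];z=d["z_map"];K=d["intrinsics"]
for n in("top","side"):
    d=np.load(n+"0.npz");z=d["z_map"];K=d["intrinsics"];E=d["extrinsics"]
    P=np.stack([(u-K[0,2])/K[0,0]*z,(v-K[1,2])/K[1,1]*z,z,1+0*z],-1)[z>0]@E.T
    print(n)
    for x in np.arange(.38,.72,.03):
        print(round(x,2),[ (int(1000*P[m,2].max()) if (m:=(abs(P[:,0]-x)<.015)&(abs(P[:,1]-y)<.015)).sum()>2 else None) for y in np.arange(-.03,.4,.03)])
print("y cols",np.arange(-.03,.4,.03).round(2))
print(rel(S0,knpose(190,.28)), rel(S0,knpose(190,.183)))
E
```

```text
top
0.38 [254, 254, 253, 253, 4, 2, 3, 3, 5, 3, 4, 3, 2, 3, 3]
0.41 [254, 254, 254, 255, 3, 3, 3, 4, 4, 3, 23, 22, 20, 3, 94]
0.44 [338, 258, 258, 256, 79, 98, 98, 99, 146, 2, 24, 22, 20, 92, 93]
0.47 [341, 258, 259, 258, 79, 110, 102, 100, 145, 4, 19, 20, 15, 5, 91]
0.5 [335, 258, 258, 257, 56, 59, 2, 4, 41, 89, 88, 3, 4, 3, 3]
0.53 [252, 253, 254, 253, -740, 89, 89, 89, 89, 91, 90, 3, 6, 3, 3]
0.56 [252, 253, 253, 252, 88, 92, 91, 89, 89, 90, 91, 55, 5, 3, 4]
0.59 [-742, -737, -743, -741, 89, 93, 91, 90, 84, 91, 90, 90, 51, 69, 75]
0.62 [-743, -740, -740, -738, 106, 106, 94, 89, 90, 89, 89, 87, 14, 78, 89]
0.65 [-740, -739, -739, -740, 93, 95, 96, 92, 89, 90, 90, 89, 40, 77, 76]
0.68 [-740, -736, -743, -735, 91, 92, 88, -740, -742, -741, -745, -738, 2, 71, 70]
0.71 [None, None, None, None, None, None, None, None, -756, 0, 0, 4, 2, 2, 1]
side
0.38 [254, 255, 256, 253, 4, 3, 5, 3, 4, 3, 5, 3, 3, 4, 3]
0.41 [254, 256, 254, 255, 5, 4, 4, 4, 4, 4, 23, 23, 22, 4, 95]
0.44 [339, 258, 258, 259, 78, 63, 26, 4, 146, 3, 21, 19, 22, None, 94]
0.47 [343, 258, 259, 259, 80, 108, 102, 3, 146, 3, 20, 22, 19, None, 94]
0.5 [338, 258, 259, 258, 80, 63, 21, 5, 4, 53, 79, 3, 4, 4, 3]
0.53 [255, 256, 255, 254, 4, 88, 90, 92, 91, 91, 91, 55, 4, 5, 4]
0.56 [255, 255, 254, 254, 88, 90, 92, 92, 92, 93, 91, 62, 4, 4, 4]
0.59 [73, 81, 83, 90, 91, 94, 92, 92, 85, 92, 91, 89, 52, 64, 74]
0.62 [80, 83, 86, 91, 93, 108, 95, 92, 93, 91, 92, 90, 3, 80, 89]
0.65 [82, 86, 87, 91, 93, 98, 98, 91, 91, 91, 91, 90, 49, 81, 78]
0.68 [81, 84, 86, 88, 93, 96, 93, 89, 62, 62, 61, 3, None, 77, 77]
0.71 [78, 77, 46, 60, 51, 54, 54, 3, 3, 4, 5, 4, 4, 4, 5]
y cols [-0.03  0.    0.03  0.06  0.09  0.12  0.15  0.18  0.21  0.24  0.27  0.3
  0.33  0.36  0.39]
[-39.22, -26.52, 2.4, 0.0, 0.0, 66.06] [-39.22, -26.52, 12.1, 0.0, 0.0, 66.06]
```

Emit:
{"api": "play_rows", "payload": {"plan": [[140, -10, -7, 2.4, 0, 0, 16.5], [140, -20, -13.5, 2.4, 0, 0, 33], [140, -30, -20, 2.4, 0, 0, 50], [140, -39.2, -26.5, 2.4, 0, 0, 66], [140, -39.2, -26.5, 2.4, 0, 0, 66], [140, -39.2, -26.5, 2.4, 0, 0, 66], [140, -39.2, -26.5, 2.4, 0, 0, 66], [140, -39.2, -26.5, 2.4, 0, 0, 66], [140, -39.2, -26.5, 2.4, 0, 0, 66], [140, -39.2, -26.5, 2.4, 0, 0, 66], [140, -39.2, -26.5, 2.4, 0, 0, 66], [140, -39.2, -26.5, 2.4, 0, 0, 66], [140, -39.2, -26.5, 2.4, 0, 0, 66], [140, -39.2, -26.5, 2.4, 0, 0, 66], [140, -39.2, -26.5, 2.4, 0, 0, 66], [140, -39.2, -26.5, 2.4, 0, 0, 66]]}}

```text
time_s: 1.7
ee_pos: [0.4544, 0.2079, 0.28]
eef_rot: [[-0.178, 0.984, 0.0], [0.984, 0.178, 0.0], [0.0, 0.0, -1.0]]
ft_force: [0.3, -0.4, -0.2]
finger_gap: 0.0385
gripper_force: 0.0
```

```bash
python3 - <<'E'
from rig import status, vision
import cv2,numpy as np
d=vision.snapshot("wrist");cv2.imwrite("pics/w1.png",d["color"]);np.savez("w1.npz",**d)
print(d["intrinsics"].round(1).tolist())
from h import *
s=status.read_state();print(s["ee_pos"],s["eef_rot"].round(3).tolist(),s["joints"].round(1),s["finger_gap"])
E=np.linalg.inv(d["extrinsics"])
q=d["intrinsics"]@(E@np.r_[kn(190),.145,1])[:3];print(q[:2]/q[2])
E
```

```text
[[345.0, 0.0, 325.3], [0.0, 345.0, 238.8], [0.0, 0.0, 1.0]]
[0.45447495 0.20771586 0.28003418] [[-0.177, 0.984, 0.0], [0.984, 0.177, 0.0], [0.0, 0.0, -1.0]] [ 15.3  10.1 -11.   68.9   0.   95.1] 0.038743975682815526
[326.59705568 259.05292587]
```

View pics/w1.png

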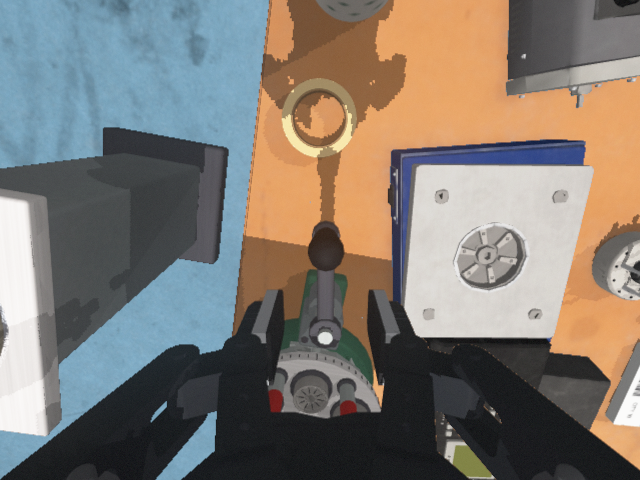

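```bash
python3 - <<'E'
from h import *
c=app(S0,[-39.2,-26.5,2.4,0,0,66])
print(rel(c,knpose(190,.186)))
for a in list(range(184,132,-6))+[136,134]: print(a,rel(c,knpose(a,.186)))
E
```

```text
[-0.03, 0.01, 9.4, 0.0, 0.0, 0.06]
184 [-0.07, 0.9, 9.4, 0.0, 0.0, 6.06]
178 [-0.21, 1.78, 9.4, 0.0, 0.0, 12.06]
172 [-0.44, 2.63, 9.4, 0.0, 0.0, 18.06]
166 [-0.76, 3.46, 9.4, 0.0, 0.0, 24.06]
160 [-1.17, 4.26, 9.4, 0.0, 0.0, 30.06]
154 [-1.65, 5.0, 9.4, 0.0, 0.0, 36.06]
148 [-2.22, 5.69, 9.4, 0.0, 0.0, 42.06]
142 [-2.85, 6.32, 9.4, 0.0, 0.0, 48.06]
136 [-3.54, 6.88, 9.4, 0.0, 0.0, 54.06]
136 [-3.54, 6.88, 9.4, 0.0, 0.0, 54.06]
134 [-3.78, 7.05, 9.4, 0.0, 0.0, 56.06]
```

Emit:
{"api": "play_rows", "payload": {"plan": [[140, 0, 0, 3, 0, 0, 0], [140, 0, 0, 6, 0, 0, 0], [140, 0, 0, 8, 0, 0, 0], [140, 0, 0, 9.4, 0, 0, 0], [160, 0, 0, 9.4, 0, 0, 0], [160, 0, 0, 9.4, 0, 0, 0]]}}

```text
time_s: 2.35
ee_pos: [0.4548, 0.2073, 0.1861]
eef_rot: [[-0.176, 0.984, -0.0], [0.984, 0.176, 0.0], [0.0, -0.0, -1.0]]
ft_force: [-0.5, 0.4, 0.3]
finger_gap: 0.0319
gripper_force: 0.0
```

Emit:
{"api": "play_rows", "payload": {"plan": [[160, 0, 0.4, 0, 0, 0, 3], [160, -0.1, 0.9, 0, 0, 0, 6], [160, -0.1, 1.3, 0, 0, 0, 9], [160, -0.2, 1.8, 0, 0, 0, 12], [160, -0.3, 2.2, 0, 0, 0, 15], [160, -0.4, 2.6, 0, 0, 0, 18], [160, -0.6, 3.05, 0, 0, 0, 21], [160, -0.8, 3.5, 0, 0, 0, 24], [160, -1, 3.9, 0, 0, 0, 27], [160, -1.2, 4.3, 0, 0, 0, 30], [160, -1.65, 5, 0, 0, 0, 36], [160, -2.2, 5.7, 0, 0, 0, 42], [160, -2.5, 6, 0, 0, 0, 45], [160, -2.8, 6.3, 0, 0, 0, 48], [160, -3.2, 6.6, 0, 0, 0, 51], [160, -3.5, 6.9, 0, 0, 0, 54], [160, -3.5, 6.9, 0, 0, 0, 54], [160, -3.5, 6.9, 0, 0, 0, 54]]}}

```text
time_s: 4.15
ee_pos: [0.529, 0.1851, 0.1868]
eef_rot: [[0.692, 0.722, 0.001], [0.722, -0.692, 0.001], [0.001, 0.0, -1.0]]
ft_force: [-1.9, 0.4, 1.4]
finger_gap: 0.032
gripper_force: 1.0
```

Emit:
{"api": "play_rows", "payload": {"plan": [[160, 0, 0.1, 0, 0, 0, 0], [160, 0, 0.2, 0, 0, 0, 0], [160, 0, 0.3, 0, 0, 0, 0], [160, 0, 0.3, 0, 0, 0, 0]]}}

```text
time_s: 4.55
ee_pos: [0.5296, 0.1846, 0.1866]
eef_rot: [[0.691, 0.723, -0.002], [0.723, -0.691, 0.004], [0.002, -0.005, -1.0]]
ft_force: [-8.0, 6.8, 6.0]
finger_gap: 0.0319
gripper_force: 5.3
```

Emit:
{"api": "play_rows", "payload": {"plan": [[160, 0, 0.1, 0, 0, 0, 0], [160, 0, 0.2, 0, 0, 0, 0], [160, 0, 0.2, 0, 0, 0, 0]]}}

```text
time_s: 4.85
ee_pos: [0.5298, 0.1843, 0.1866]
eef_rot: [[0.69, 0.724, -0.005], [0.724, -0.69, 0.007], [0.002, -0.008, -1.0]]
ft_force: [-10.9, 10.9, 9.4]
finger_gap: 0.0318
gripper_force: 8.0
```

Emit:
{"api": "play_rows", "payload": {"plan": [[160, 0, -0.4, 0, 0, 0, 0], [150, 0, -0.6, 0, 0, 0, 0], [140, 0, -0.6, -2, 0, 0, 0], [140, 0, -0.6, -5, 0, 0, 0], [140, 0, -0.6, -9, 0, 0, 0], [140, 0, -0.6, -9, 0, 0, 0]]}}

```text
time_s: 5.45
ee_pos: [0.5313, 0.1857, 0.2818]
eef_rot: [[0.693, 0.721, 0.011], [0.721, -0.693, 0.001], [0.008, 0.007, -1.0]]
ft_force: [1.2, 0.2, 0.4]
finger_gap: 0.0387
gripper_force: 0.0
```

```bash
python3 - <<'E'
from rig import status, vision
import cv2
from h import *
w=np.load("w1.npz")["extrinsics"]
S=app(S0,[-39.2,-26.5,2.4,0,0,66]);print("cam in tool",S[1].T@(w[:3,3]-S[0]),(S[1].T@w[:3,:3]).round(2).tolist())
s=status.read_state();print(s["ee_pos"],s["joints"].round(1))
a=vision.snapshot("wrist")["color"]
cv2.imwrite("pics/w2.png",a)
E
```

```text
cam in tool [ 0.07969285 -0.00099201 -0.07071384] [[0.0, -0.95, -0.31], [1.0, 0.0, 0.0], [-0.0, -0.31, 0.95]]
[0.53131572 0.18568949 0.28175161] [ 11.1  16.6  -2.4  70.4  -0.  145. ]
```

View pics/w2.png

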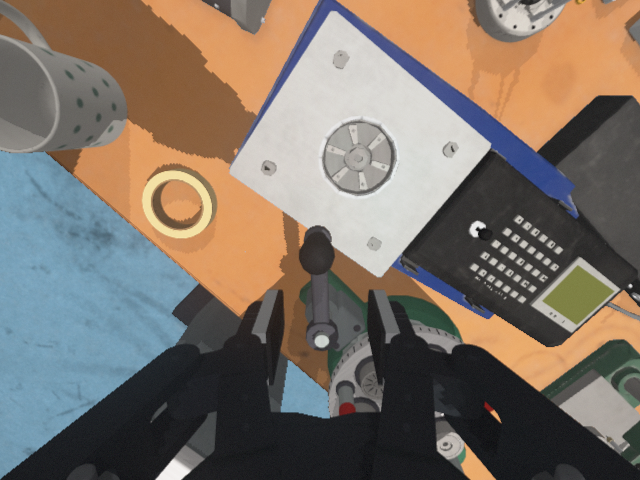

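```bash
cat >> h.py <<'E'
t=np.radians(52);ZT=np.array([0,-np.sin(t),-np.cos(t)]);RT=yz([-1,0,0],ZT)
def pp(ang,back=0,z=.124,dx=0,dy=0):  # post at carousel angle; pad centre there
    w=np.radians(ang+YAW);p=np.r_[C+.066*np.array([np.cos(w),np.sin(w)]),z]+[dx,dy,0]
    return p-ZT*(.050+back),RT
E
python3 - <<'E'
from h import *
c=app(S0,[-39.2,-26.5,2.4,0,0,66]);c=app(c,[0,0,9.4,0,0,0]);c=app(c,[-3.5,6.9,0,0,0,54]);c=app(c,[0,.5,0,0,0,0]);c=app(c,[0,-.6,-9,0,0,0])
print(c)
w=np.array([.45,.25,.33])
for ang in (10,70,120,180):
    r=np.radians(ang);print(ang,rel(c,(w,yz([np.cos(r),np.sin(r),0],[0,0,-1]))))
E
```

```text
(array([0.52848843, 0.18521991, 0.276     ]), array([[ 0.69286064,  0.72107152,  0.        ],
       [ 0.72107152, -0.69286064,  0.        ],
       [ 0.        ,  0.        , -1.        ]]))
10 [-0.77, -10.15, -5.4, 0.0, 0.0, -53.86]
70 [-0.77, -10.15, -5.4, -0.0, -0.0, -113.86]
120 [-0.77, -10.15, -5.4, -0.0, -0.0, -163.86]
180 [-0.77, -10.15, -5.4, 0.0, 0.0, 136.14]
```

Emit:
{"api": "play_rows", "payload": {"plan": [[180, -0.2, -2, -2, 0, 0, -8], [180, -0.4, -5, -4, 0, 0, -16], [180, -0.8, -8, -5.4, 0, 0, -24], [180, -0.8, -10, -5.4, 0, 0, -32], [180, -0.8, -10, -5.4, 0, 0, -40], [180, -0.8, -10, -5.4, 0, 0, -48], [180, -0.8, -10, -5.4, 0, 0, -56], [180, -0.8, -10, -5.4, 0, 0, -64], [180, -0.8, -10, -5.4, 0, 0, -72], [180, -0.8, -10, -5.4, 0, 0, -80], [180, -0.8, -10, -5.4, 0, 0, -88], [180, -0.8, -10, -5.4, 0, 0, -96], [180, -0.8, -10, -5.4, 0, 0, -104], [180, -0.8, -10, -5.4, 0, 0, -112], [180, -0.8, -10, -5.4, 0, 0, -120], [180, -0.8, -10, -5.4, 0, 0, -128], [180, -0.8, -10, -5.4, 0, 0, -136], [180, -0.8, -10, -5.4, 0, 0, -136], [180, -0.8, -10, -5.4, 0, 0, -136]]}}

```text
time_s: 7.4
ee_pos: [0.4506, 0.2488, 0.3291]
eef_rot: [[-0.999, -0.034, -0.001], [-0.034, 0.999, -0.001], [0.001, -0.0, -1.0]]
ft_force: [0.6, -0.2, 0.8]
finger_gap: 0.0253
gripper_force: 0.0
```

```bash
python3 - <<'E'
from h import *
from rig import status
s=status.read_state();print(s["joints"].round(1),s["ee_pos"])
c=app(S0,[-39.2,-26.5,2.4,0,0,66]);c=app(c,[0,0,9.4,0,0,0]);c=app(c,[-3.5,6.9,0,0,0,54]);c=app(c,[0,.5,0,0,0,0]);c=app(c,[0,-.6,-9,0,0,0]);c=app(c,[-.8,-10,-5.4,0,0,-136])
np.savez("cmd.npz",p=c[0],M=c[1]);print(c[0])
print(rel(c,pp(210,.09)),pp(210,.09)[0])
E
```

```text
[20.  10.9 -3.1 76.  -0.  18. ] [0.45060931 0.24883378 0.32913231]
[0.45083839 0.2487374  0.33      ]
[1.67, -8.18, 11.98, 39.63, 41.14, -81.25] [0.43722023 0.16633305 0.21019261]
```

Emit:
{"api": "play_rows", "payload": {"plan": [[180, 0, 0, 0, 3.2, 3.3, -6.5], [180, 0, 0, 0, 6.4, 6.6, -13], [180, 0, 0, 0, 9.6, 9.9, -19.5], [180, 0, 0, 0, 12.8, 13.2, -26], [180, 0, 0, 0, 16, 16.5, -32.5], [180, 0, 0, 0, 19.2, 19.8, -39], [180, 0, 0, 0, 22.4, 23.1, -45.5], [180, 0, 0, 0, 25.6, 26.4, -52], [180, 0, 0, 0, 28.8, 29.7, -58.5], [180, 0, 0, 0, 32, 33, -65], [180, 0, 0, 0, 35.2, 36.3, -71.5], [180, 0, 0, 0, 38.4, 39.6, -78], [180, 0, 0, 0, 39.6, 41.1, -81.2], [180, 0, 0, 0, 39.6, 41.1, -81.2], [180, 0, 0, 0, 39.6, 41.1, -81.2]]}}

```text
time_s: 8.9
ee_pos: [0.4506, 0.2492, 0.3296]
eef_rot: [[-0.004, -1.0, -0.001], [-0.617, 0.003, -0.787], [0.787, -0.002, -0.617]]
ft_force: [0.7, -0.7, -0.1]
finger_gap: 0.0249
gripper_force: 0.0
```

```bash
python3 - <<'E'
from h import *
from rig import status,vision
import cv2
s=status.read_state();print(s["joints"].round(1),s["ee_pos"],s["eef_rot"].round(3).tolist())
f=np.load("cmd.npz");c=app((f["p"],f["M"]),[0,0,0,39.6,41.1,-81.2]);print(c)
np.savez("cmd.npz",p=c[0],M=c[1])
print(rel(c,pp(210,.09)),rel(c,pp(210,.02)),rel(c,pp(210)))
a=vision.snapshot("wrist")["color"];b=vision.snapshot("side")["color"]
cv2.imwrite("pics/w3.png",np.hstack([cv2.resize(a,(400,300)),cv2.resize(b[80:380,180:580],(400,300))]))
E
```

```text
[ 36.1  34.7  16.2 108.5 -39.4 -39.9] [0.45060262 0.24916787 0.32960106] [[-0.004, -1.0, -0.001], [-0.617, 0.003, -0.787], [0.787, -0.002, -0.617]]
(array([0.45083839, 0.2487374 , 0.33      ]), array([[-9.78759277e-04, -9.99999455e-01, -3.63784313e-04],
       [-6.16169306e-01,  8.89603246e-04, -7.87613227e-01],
       [ 7.87613121e-01, -5.46731025e-04, -6.16169840e-01]]))
[-4.36, 1.36, 13.87, 0.02, 0.04, -0.06] [-4.35, 1.36, 20.87, 0.02, 0.04, -0.06] [-4.35, 1.36, 22.87, 0.02, 0.04, -0.06]
```

View pics/w3.png

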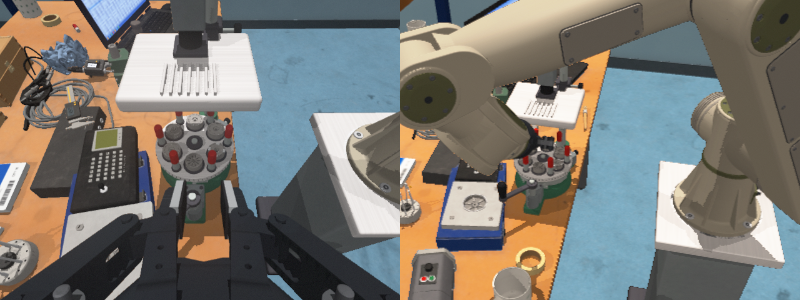

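Emit:
{"api": "play_rows", "payload": {"plan": [[150, -1.1, 0.4, 3.5, 0, 0, 0], [150, -2.2, 0.7, 7, 0, 0, 0], [150, -3.3, 1, 10.5, 0, 0, 0], [150, -4.35, 1.35, 14, 0, 0, 0], [150, -4.35, 1.35, 14, 0, 0, 0], [150, -4.35, 1.35, 14, 0, 0, 0]]}}

```text
time_s: 9.6
ee_pos: [0.4372, 0.1651, 0.21]
eef_rot: [[-0.003, -1.0, -0.002], [-0.616, 0.003, -0.788], [0.788, -0.001, -0.616]]
ft_force: [0.5, 0.5, 0.3]
finger_gap: 0.0352
gripper_force: 0.0
```

```bash
python3 - <<'E'
from h import *
from rig import status,vision
import cv2
s=status.read_state();print(s["joints"].round(1),s["ee_pos"],s["ft_force"])
d=vision.snapshot("wrist");a=d["color"]
E=np.linalg.inv(d["extrinsics"])
for g in (210,150):
    q=d["intrinsics"]@(E@np.r_[C+.066*np.array([np.cos(w:=np.radians(g+YAW)),np.sin(w)]),.131,1])[:3];print(q[:2]/q[2])
cv2.imwrite("pics/w4.png",a)
E
```

```text
[ 29.9  31.3  -6.6  84.7 -43.  -46.7] [0.43721029 0.16511752 0.20997723] [0.50039472 0.4714299  0.33505129]
[324.51854841 251.09447902]
[219.90714903 251.59384736]
```

View pics/w4.png

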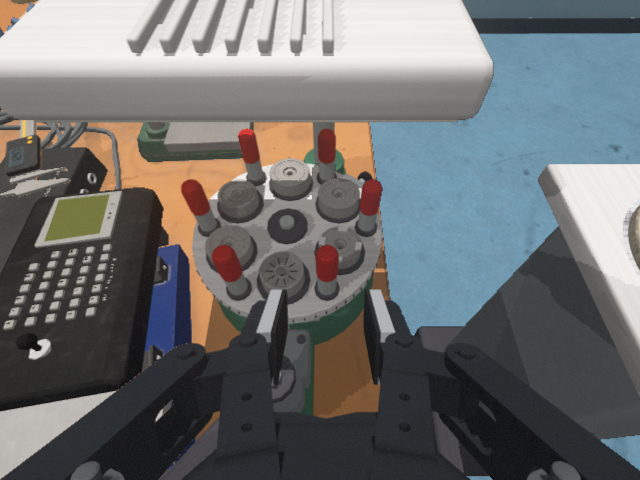

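Emit:
{"api": "play_rows", "payload": {"plan": [[150, 0, 0, 3, 0, 0, 0], [150, 0, 0, 5.5, 0, 0, 0], [150, 0, 0, 7.5, 0, 0, 0], [150, 0, 0, 8.8, 0, 0, 0], [150, 0, 0, 8.8, 0, 0, 0], [150, 0, 0, 8.8, 0, 0, 0]]}}

```text
time_s: 10.25
ee_pos: [0.4382, 0.0972, 0.1563]
eef_rot: [[-0.003, -1.0, 0.001], [-0.617, 0.001, -0.787], [0.787, -0.003, -0.617]]
ft_force: [0.3, 0.5, 0.4]
finger_gap: 0.0355
gripper_force: 0.0
```

```bash
python3 - <<'E'
from h import *
f=np.load("cmd.npz");c=app((f["p"],f["M"]),[-4.35,1.35,14,0,0,0]);c=app(c,[0,0,8.8,0,0,0])
np.savez("cmd.npz",p=c[0],M=c[1])
for a in (210,200,190,180,170,160,150,145): print(a,rel(c,pp(a)), rel(c,pp(a,dx=.01))[:3])
E
```

```text
210 [-0.0, 0.01, 0.07, 0.02, 0.04, -0.06] [-0.0, -0.99, 0.07]
200 [-0.3, -1.03, -0.31, 0.02, 0.04, -0.06] [-0.3, -2.03, -0.31]
190 [-0.49, -2.14, -0.55, 0.02, 0.04, -0.06] [-0.49, -3.14, -0.55]
180 [-0.55, -3.29, -0.63, 0.02, 0.04, -0.06] [-0.55, -4.29, -0.63]
170 [-0.49, -4.44, -0.55, 0.02, 0.04, -0.06] [-0.49, -5.44, -0.55]
160 [-0.31, -5.55, -0.32, 0.02, 0.04, -0.06] [-0.31, -6.55, -0.32]
150 [-0.01, -6.59, 0.06, 0.02, 0.04, -0.06] [-0.01, -7.59, 0.06]
145 [0.18, -7.08, 0.31, 0.02, 0.04, -0.06] [0.18, -8.08, 0.31]
```

Emit:
{"api": "play_rows", "payload": {"plan": [[150, 0, -0.5, 0, 0, 0, 0], [150, 0, -1, 0, 0, 0, 0], [150, -0.1, -1.4, -0.1, 0, 0, 0], [150, -0.2, -1.8, -0.2, 0, 0, 0], [150, -0.3, -2.2, -0.3, 0, 0, 0], [150, -0.4, -2.6, -0.4, 0, 0, 0], [150, -0.5, -3, -0.5, 0, 0, 0], [150, -0.5, -3.4, -0.6, 0, 0, 0], [150, -0.5, -3.8, -0.6, 0, 0, 0], [150, -0.5, -4.2, -0.6, 0, 0, 0], [150, -0.5, -4.6, -0.6, 0, 0, 0], [150, -0.5, -5, -0.6, 0, 0, 0], [150, -0.5, -5.4, -0.5, 0, 0, 0], [150, -0.4, -5.8, -0.5, 0, 0, 0], [150, -0.4, -6.2, -0.4, 0, 0, 0], [150, -0.3, -6.5, -0.3, 0, 0, 0], [150, -0.2, -6.8, -0.2, 0, 0, 0], [150, -0.2, -7, -0.2, 0, 0, 0], [150, -0.2, -7, -0.2, 0, 0, 0]]}}

```text
time_s: 12.15
ee_pos: [0.5063, 0.0993, 0.1542]
eef_rot: [[0.001, -1.0, -0.002], [-0.617, 0.001, -0.787], [0.787, 0.002, -0.617]]
ft_force: [-3.8, 0.7, -0.7]
finger_gap: 0.0353
gripper_force: 2.4
```

```bash
cat >look.py <<'E'
import sys
from h import *
from rig import status,vision
import cv2
# red caps fit: table angle from all visible caps in side+wrist with z=~.125
res=[]
for n in("wrist","side"):
    d=vision.snapshot(n);h=cv2.cvtColor(d["color"],cv2.COLOR_BGR2HSV);K=d["intrinsics"];E=d["extrinsics"]
    m=(((h[...,0]<6)|(h[...,0]>174))&(h[...,1]>170)&(h[...,2]>60)).astype(np.uint8)
    v,u=np.nonzero(m);z=d["z_map"][v,u]
    P=np.c_[(u-K[0,2])/K[0,0]*z,(v-K[1,2])/K[1,1]*z,z,1+0*z]@E.T
    q=P[:,:2]-C;k=(P[:,2]>.105)&(P[:,2]<.136)&(abs(np.hypot(*q.T)-.066)<.012)
    a=(np.degrees(np.arctan2(q[k,1],q[k,0]))-YAW)
    ph=np.angle(np.exp(1j*np.radians(6*(a-30))).mean())
    print(n,k.sum(),"table angle mod 60:",np.degrees(ph)/6)
    if len(sys.argv)>1 and n=="wrist": cv2.imwrite(sys.argv[1],d["color"])
s=status.read_state();print(s["ee_pos"],s["ft_force"],s["finger_gap"],s["time_s"])
E
python3 look.py
```

```text
wrist 6433 table angle mod 60: 5.8111358435020115
side 172 table angle mod 60: 4.416733250679816
[0.50632334 0.09928339 0.15421431] [-6.0552469   0.91777818 -2.0791903 ] 0.035080335855255974 12.25
```

Emit:
{"api": "play_rows", "payload": {"plan": [[150, 0.05, -0.2, 0.1, 0, 0, 0], [150, 0.1, -0.4, 0.2, 0, 0, 0], [150, 0.2, -0.6, 0.3, 0, 0, 0], [150, 0.25, -0.8, 0.35, 0, 0, 0], [150, 0.3, -0.9, 0.4, 0, 0, 0], [150, 0.3, -0.9, 0.4, 0, 0, 0]]}}

```text
time_s: 12.85
ee_pos: [0.5165, 0.0941, 0.1547]
eef_rot: [[-0.002, -1.0, 0.0], [-0.616, 0.001, -0.788], [0.788, -0.001, -0.616]]
ft_force: [-1.6, -0.3, -0.3]
finger_gap: 0.0351
gripper_force: 0.6
```

```bash
python3 look.py
```

```text
wrist 7082 table angle mod 60: -4.894461521097534
side 187 table angle mod 60: -5.906669626569663
[0.51649181 0.09408065 0.15485405] [-1.13721092  0.09989073 -0.40839921] 0.035222158916042086 12.95
```

Emit:
{"api": "play_rows", "payload": {"plan": [[150, 0, -0.1, 0.05, 0, 0, 0], [150, 0, -0.1, 0.05, 0, 0, 0], [150, 0, 0.6, 0, 0, 0, 0], [150, 0, 1.2, 0, 0, 0, 0], [150, 0, 1.7, 0, 0, 0, 0], [150, -0.1, 2, -0.1, 0, 0, 0], [150, -0.1, 2.1, -0.15, 0, 0, 0], [150, -0.1, 2.2, -0.2, 0, 0, 0], [150, -0.1, 2.2, -0.2, 0, 0, 0]]}}

```text
time_s: 13.85
ee_pos: [0.4943, 0.0965, 0.1553]
eef_rot: [[-0.001, -1.0, 0.0], [-0.617, 0.001, -0.787], [0.787, -0.001, -0.617]]
ft_force: [0.1, 0.6, -0.1]
finger_gap: 0.0351
gripper_force: 0.5
```

```bash
python3 look.py
```

```text
wrist 5210 table angle mod 60: -2.9127418676244137
side 149 table angle mod 60: -4.893773029641714
[0.49428662 0.09640393 0.15525993] [0.90384438 0.36872842 0.54563884] 0.0348941691690731 13.95
```

Emit:
{"api": "play_rows", "payload": {"plan": [[150, 0, 0.1, 0, 0, 0, 0], [150, 0, 0.2, 0, 0, 0, 0], [150, 0, 0.2, 0, 0, 0, 0]]}}

```text
time_s: 14.25
ee_pos: [0.493, 0.0969, 0.1554]
eef_rot: [[-0.003, -1.0, 0.002], [-0.617, 0.0, -0.787], [0.787, -0.003, -0.617]]
ft_force: [4.2, 2.5, -1.2]
finger_gap: 0.0348
gripper_force: 2.1
```

Emit:
{"api": "play_rows", "payload": {"plan": [[150, 0, 0.1, 0, 0, 0, 0], [150, 0, 0.2, 0, 0, 0, 0], [150, 0, 0.2, 0, 0, 0, 0]]}}

```text
time_s: 14.55
ee_pos: [0.4909, 0.0968, 0.1555]
eef_rot: [[-0.003, -1.0, 0.002], [-0.617, 0.0, -0.787], [0.787, -0.003, -0.617]]
ft_force: [3.2, 3.0, -0.3]
finger_gap: 0.0347
gripper_force: 2.1
```

```bash
python3 look.py
```

```text
wrist 5497 table angle mod 60: 0.2599062097857421
side 140 table angle mod 60: -2.3037261944894536
[0.49096021 0.09677475 0.15552482] [4.54245371 3.41859934 0.54846593] 0.03509821074526905 14.65
```

Emit:
{"api": "play_rows", "payload": {"plan": [[150, 0, 0.1, 0, 0, 0, 0], [150, 0, 0.1, 0, 0, 0, 0]]}}

```text
time_s: 14.85
ee_pos: [0.4906, 0.0969, 0.1555]
eef_rot: [[-0.004, -1.0, 0.003], [-0.617, 0.0, -0.787], [0.787, -0.005, -0.617]]
ft_force: [6.4, 3.5, -0.4]
finger_gap: 0.0354
gripper_force: 3.3
```

Emit:
{"api": "play_rows", "payload": {"plan": [[150, 0, 0.1, 0, 0, 0, 0], [150, 0, 0.1, 0, 0, 0, 0]]}}

```text
time_s: 15.05
ee_pos: [0.4903, 0.097, 0.1555]
eef_rot: [[-0.005, -1.0, 0.004], [-0.617, 0.0, -0.787], [0.787, -0.007, -0.617]]
ft_force: [9.2, 2.8, -2.1]
finger_gap: 0.035
gripper_force: 4.7
```

```bash
python3 look.py
```

```text
wrist 5496 table angle mod 60: 0.522688146589645
side 139 table angle mod 60: -1.9289554047874473
[0.49035085 0.09702146 0.15551399] [ 8.31548942  2.38950328 -1.73195559] 0.035159431927231 15.15
```

Emit:
{"api": "play_rows", "payload": {"plan": [[150, 0, 0.1, 0, 0, 0, 0], [150, 0, 0.2, 0, 0, 0, 0], [150, 0, 0.2, 0, 0, 0, 0]]}}

```text
time_s: 15.45
ee_pos: [0.4898, 0.0973, 0.1555]
eef_rot: [[-0.008, -1.0, 0.006], [-0.618, 0.0, -0.786], [0.786, -0.01, -0.618]]
ft_force: [14.7, 1.3, -5.6]
finger_gap: 0.0353
gripper_force: 7.5
```

```bash
python3 look.py
```

```text
wrist 5507 table angle mod 60: 0.7243159943122349
side 139 table angle mod 60: -1.6480925854111153
[0.48983495 0.09722967 0.15551346] [14.06155042  0.52173807 -5.31356378] 0.0353383660759376 15.55
```

Emit:
{"api": "play_rows", "payload": {"plan": [[150, 0, -0.6, 0, 0, 0, 0], [150, 0, -1.2, 0, 0, 0, 0], [150, 0, -1.6, 0, 0, 0, 0], [150, 0, -1.6, 0, 0, 0, 0], [150, 0, -1.6, -1.5, 0, 0, 0], [150, 0, -1.6, -4, 0, 0, 0], [150, 0, -1.6, -7, 0, 0, 0], [150, 0, -1.6, -10, 0, 0, 0], [150, 2, -1, -13, 0, 0, 0], [150, 4, 0, -16, 0, 0, 0], [150, 4.5, 0, -20, 0, 0, 0], [150, 4.5, 0, -22, 0, 0, 0], [150, 4.5, 0, -22, 0, 0, 0]]}}

```text
time_s: 16.85
ee_pos: [0.486, 0.2436, 0.3276]
eef_rot: [[-0.001, -1.0, 0.003], [-0.617, -0.002, -0.787], [0.787, -0.003, -0.617]]
ft_force: [0.8, 0.6, 0.4]
finger_gap: 0.0349
gripper_force: 0.0
```

```bash
python3 look.py pics/w5.png; python3 - <<'E'
from h import *
f=np.load("cmd.npz");c=app((f["p"],f["M"]),[0,-4.9,0,0,0,0]);c=app(c,[4.5,0,-22,0,0,0]);print(c)
np.savez("cmd.npz",p=c[0],M=c[1])
F=np.array([[-1,-1,1]])
def kp2(a,z): p,M=knpose(a,z);return p,M*F
g=(np.array([.49,.22,.33]),kp2(138,.3)[1])
print(rel(c,g),np.linalg.norm(rel(c,g)[3:]),kp2(138,.28)[0])
E
```

```text
wrist 401 table angle mod 60: 1.1079113988254694
side 203 table angle mod 60: -1.5018901440823278
[0.48592591 0.24179625 0.32545275] [-0.52553919 -0.23361144  0.08366426] 0.03504105916205208 16.95
(array([0.48633399, 0.24148066, 0.32627147]), array([[-9.78759277e-04, -9.99999455e-01, -3.63784313e-04],
       [-6.16169306e-01,  8.89603246e-04, -7.87613227e-01],
       [ 7.87613121e-01, -5.46731025e-04, -6.16169840e-01]]))
[1.62, -0.37, 1.46, -18.99, -49.55, 38.9] 65.79538433659309 [0.52691471 0.18614654 0.28      ]
```

View pics/w5.png

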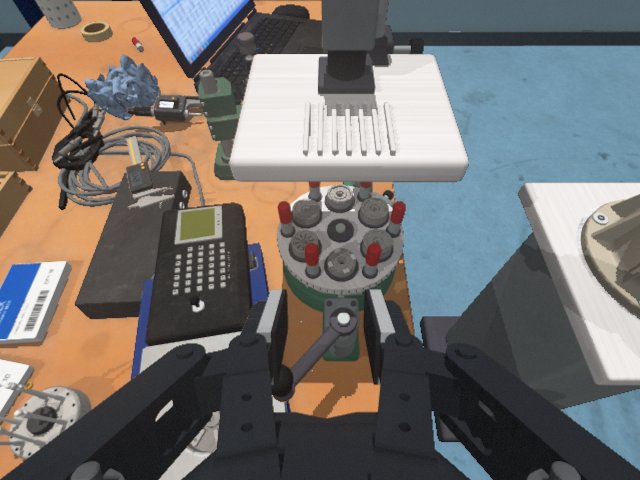

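Emit:
{"api": "play_rows", "payload": {"plan": [[140, 0.2, 0, 0.2, -2.4, -6.2, 4.9], [140, 0.4, -0.1, 0.4, -4.7, -12.4, 9.7], [140, 0.6, -0.1, 0.6, -7.1, -18.6, 14.6], [140, 0.8, -0.2, 0.8, -9.5, -24.8, 19.4], [140, 1, -0.2, 1, -11.9, -31, 24.3], [140, 1.2, -0.3, 1.2, -14.2, -37.2, 29.2], [140, 1.4, -0.3, 1.4, -16.6, -43.4, 34], [140, 1.6, -0.4, 1.5, -19, -49.5, 38.9], [140, 1.6, -0.4, 1.5, -19, -49.5, 38.9], [140, 1.6, -0.4, 1.5, -19, -49.5, 38.9], [140, 1.6, -0.4, 1.5, -19, -49.5, 38.9]]}}

```text
time_s: 18.05
ee_pos: [0.4898, 0.2199, 0.3287]
eef_rot: [[-0.667, -0.745, -0.003], [-0.745, 0.667, -0.003], [0.004, 0.0, -1.0]]
ft_force: [-0.7, 0.6, -0.4]
finger_gap: 0.0387
gripper_force: 0.0
```

```bash
cat >>h.py <<'E'
F=np.array([[-1,-1,1]])
def kp2(a,z): p,M=knpose(a,z);return p,M*F
E
python3 - <<'E'
from h import *
from rig import status
s=status.read_state();print(s["joints"].round(1),s["ee_pos"],s["eef_rot"].round(3).tolist())
f=np.load("cmd.npz");c=app((f["p"],f["M"]),[1.6,-.4,1.5,-19,-49.5,38.9]);print(c)
print(rel(c,kp2(138,.28)),rel(c,kp2(138,.186)))
c=app(c,rel(c,kp2(138,.186)));np.savez("cmd.npz",p=c[0],M=c[1])
for a in list(range(144,190,6))+[190,194,196]: print(a,rel(c,kp2(a,.186)))
E
```

```text
[ 15.7  13.5   0.1  76.8  -0.1 -32.5] [0.48982397 0.21992836 0.32867729] [[-0.667, -0.745, -0.003], [-0.745, 0.667, -0.003], [0.004, 0.0, -1.0]]
(array([0.49031288, 0.2198042 , 0.32963292]), array([[-6.68246752e-01, -7.43939568e-01, -4.44181937e-04],
       [-7.43939155e-01,  6.68246866e-01, -8.12266250e-04],
       [ 9.01100191e-04, -2.12349949e-04, -9.99999571e-01]]))
[0.05, -4.97, 4.96, -0.01, -0.05, -0.01] [0.05, -4.97, 14.36, -0.01, -0.05, -0.01]
144 [0.04, 0.89, 0.0, -0.0, -0.0, -6.0]
150 [0.18, 1.77, 0.0, -0.0, -0.0, -12.0]
156 [0.41, 2.63, 0.0, -0.0, -0.0, -18.0]
162 [0.73, 3.46, 0.0, -0.0, -0.0, -24.0]
168 [1.13, 4.25, 0.0, -0.0, -0.0, -30.0]
174 [1.62, 5.0, 0.0, -0.0, -0.0, -36.0]
180 [2.18, 5.69, 0.0, -0.0, -0.0, -42.0]
186 [2.81, 6.32, 0.0, -0.0, -0.0, -48.0]
190 [3.26, 6.7, 0.0, -0.0, -0.0, -52.0]
194 [3.74, 7.05, 0.0, -0.0, -0.0, -56.0]
196 [3.99, 7.21, 0.0, -0.0, -0.0, -58.0]
```

Emit:
{"api": "play_rows", "payload": {"plan": [[140, 0, -2.5, 2.5, 0, 0, 0], [140, 0, -5, 5, 0, 0, 0], [140, 0, -5, 5, 0, 0, 0], [140, 0, -5, 8, 0, 0, 0], [140, 0, -5, 11, 0, 0, 0], [140, 0, -5, 13, 0, 0, 0], [140, 0, -5, 14.4, 0, 0, 0], [160, 0, -5, 14.4, 0, 0, 0], [160, 0, -5, 14.4, 0, 0, 0]]}}

```text
time_s: 18.95
ee_pos: [0.5271, 0.1874, 0.1857]
eef_rot: [[-0.667, -0.745, -0.001], [-0.745, 0.667, -0.001], [0.002, 0.0, -1.0]]
ft_force: [-0.2, 0.5, 0.4]
finger_gap: 0.0316
gripper_force: 0.0
```

Emit:
{"api": "play_rows", "payload": {"plan": [[160, 0, 0.4, 0, 0, 0, -3], [160, 0, 0.9, 0, 0, 0, -6], [160, 0.1, 1.3, 0, 0, 0, -9], [160, 0.2, 1.8, 0, 0, 0, -12], [160, 0.3, 2.2, 0, 0, 0, -15], [160, 0.4, 2.6, 0, 0, 0, -18], [160, 0.6, 3.05, 0, 0, 0, -21], [160, 0.7, 3.5, 0, 0, 0, -24], [160, 0.9, 3.9, 0, 0, 0, -27], [160, 1.1, 4.25, 0, 0, 0, -30], [160, 1.4, 4.6, 0, 0, 0, -33], [160, 1.6, 5, 0, 0, 0, -36], [160, 1.9, 5.35, 0, 0, 0, -39], [160, 2.2, 5.7, 0, 0, 0, -42], [160, 2.5, 6, 0, 0, 0, -45], [160, 2.8, 6.3, 0, 0, 0, -48], [160, 3.1, 6.6, 0, 0, 0, -51], [160, 3.4, 6.8, 0, 0, 0, -53], [160, 3.4, 6.8, 0, 0, 0, -53]]}}

```text
time_s: 20.85
ee_pos: [0.4548, 0.2075, 0.1874]
eef_rot: [[0.193, -0.981, 0.003], [-0.981, -0.193, 0.0], [0.0, -0.003, -1.0]]
ft_force: [0.8, 1.1, 0.9]
finger_gap: 0.0317
gripper_force: 0.4
```

Past the halfway jam point without force; push on to the shut stop.

Emit:
{"api": "play_rows", "payload": {"plan": [[160, 0, 0.1, 0, 0, 0, 0], [160, 0, 0.2, 0, 0, 0, 0], [160, 0, 0.3, 0, 0, 0, 0], [160, 0, 0.3, 0, 0, 0, 0]]}}

```text
time_s: 21.25
ee_pos: [0.4511, 0.2062, 0.1858]
eef_rot: [[0.192, -0.981, 0.0], [-0.981, -0.192, -0.001], [0.001, -0.0, -1.0]]
ft_force: [1.7, 1.1, 0.8]
finger_gap: 0.0319
gripper_force: 0.9
```

Emit:
{"api": "play_rows", "payload": {"plan": [[160, 0, 0.1, 0, 0, 0, 0], [160, 0, 0.2, 0, 0, 0, 0], [160, 0, 0.3, 0, 0, 0, 0], [160, 0, 0.3, 0, 0, 0, 0]]}}

```text
time_s: 21.65
ee_pos: [0.4505, 0.2061, 0.186]
eef_rot: [[0.192, -0.981, 0.005], [-0.981, -0.192, 0.001], [0.0, -0.005, -1.0]]
ft_force: [8.4, 2.8, -3.6]
finger_gap: 0.0317
gripper_force: 4.7
```

Emit:
{"api": "play_rows", "payload": {"plan": [[160, 0, 0.1, 0, 0, 0, 0], [160, 0, 0.2, 0, 0, 0, 0], [160, 0, 0.2, 0, 0, 0, 0]]}}

```text
time_s: 21.95
ee_pos: [0.4501, 0.206, 0.1861]
eef_rot: [[0.191, -0.981, 0.008], [-0.982, -0.191, 0.001], [0.0, -0.008, -1.0]]
ft_force: [15.0, 3.3, -8.6]
finger_gap: 0.0318
gripper_force: 7.2
```

Emit:
{"api": "play_rows", "payload": {"plan": [[160, 0, -0.5, 0, 0, 0, 0], [150, 0, -1, 0, 0, 0, 0], [130, 0, -1.1, 0, 0, 0, 0], [130, 0, -1.1, 0, 0, 0, 0], [130, 0, -1.1, -2, 0, 0, 0], [130, 0, -1.1, -5, 0, 0, 0], [130, 0, -1.1, -9, 0, 0, 0], [130, 0, -1.1, -9.5, 0, 0, 0], [130, 0, -1.1, -9.5, 0, 0, 0], [130, 0, -1.1, -9.5, 0, 0, 0]]}}

```text
time_s: 22.95
ee_pos: [0.4561, 0.2072, 0.2795]
eef_rot: [[0.192, -0.981, -0.002], [-0.981, -0.192, -0.001], [0.001, 0.002, -1.0]]
ft_force: [-0.3, -0.2, -0.2]
finger_gap: 0.0416
gripper_force: 0.0
```

```bash
python3 - <<'E'
from h import *
from rig import status,vision
import cv2
s=status.read_state();print(s["ee_pos"],s["qd"].round(2))
for n in ("side","top"):
    b=vision.snapshot(n)["color"]
    o=np.load(n+"0.npz")["color"]
    (y0,y1,x0,x1)=(165,305,265,385) if n=="side" else (165,305,260,440)
    k=[cv2.resize(i[y0:y1,x0:x1],(390,290),interpolation=cv2.INTER_CUBIC) for i in (o,b)]
    g=np.hstack(k) if n=="side" else np.vstack([g,np.hstack(k)])
cv2.imwrite("pics/fin.png",g)
E
```

```text
[0.45607941 0.2072224  0.27951798] [-0.04  0.83 -0.85 -0.11 -0.04 -0.05]
```

View pics/fin.png

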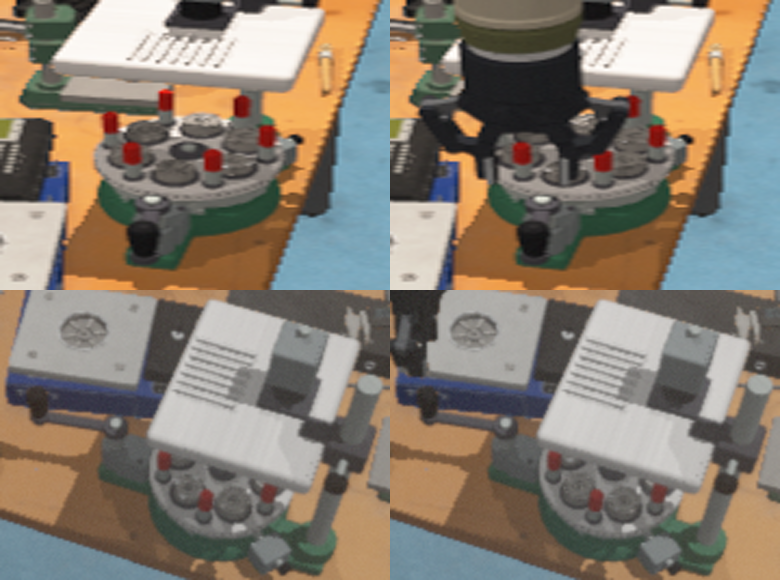

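Before/after views match: the lever knob is back at its shut position, the posts are on station, and the head has not moved.

```bash
python3 -c "
from rig import close_job
print(close_job())"
```

```text
the job is handed in; nothing more can be done
None
```

I moved the carousel one station clockwise, eased it back to a firm stop, swung the lever shut to its stop, and handed the job in at about 23 s, with the gripper clear; I didn't check the ratchet knob itself in a picture.

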